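Bolt the sample lock box

ROBOT

A 7-joint arm with a two-finger parallel gripper is mounted at the origin on the work surface; the furniture and walls round the work are solid. World frame = base frame: x ahead of the robot, y to its left, z up, the work surface at z = 0. Lengths are in m, angles in rad, forces in N, time in s.
With the tool pointing down it reaches from about 0.4 to 0.85 m from the base axis. Payload 10.4 kg.
Tool frame: the origin (TCP) lies at the very end of the fingers, on their centre line; the grasp point (between the pads) lies 19 mm behind it; z points along the fingers, x is the direction in which the jaws open and shut, and the axes are right-handed (so a half turn about z gives the same grasp; the last joint's range is limited). The gripper opens to 87 mm and grips with 3 to 60 N. Pads are 19 mm wide; open, the fingers measure 117 mm over their backs; the gripper's body (75 mm by 190 mm) begins 51 mm behind the grasp point.
Start: joints at [-1.209, 0.332, -0.065, 1.46, 0.022, 1.35, -0.088], TCP at [0.235, 0.579, 0.183] pointing down, gripper open.
Joint ranges: [-2.6, 2.6], [-0.5, 2.12], [-1.47, 1.34], [0.16, 2.42], [-1.27, 4.41], [0.06, 2.06], [-2.6, 2.6]. Speed limits (rad/s): [2.22, 2.22, 2.79, 2.79, 3.14, 3.14, 3.14].

INTERFACE

Orientations are given as a unit quaternion [x, y, z, w].
In Python, from bench import r gives the robot as it stands. The module is installed in compiled form; this text tells all that it offers.
- The arm moves only by the tool carry_out, never from a script. Its argument "commands" is a list that holds one entry, the list of rows, each a list of 7 numbers: the closure in counts, from 0 (fully open) to 255 (shut), then the shift along the tool's x, y, z in units of 25 mm (1.0 is 25 mm), then the turn, a rotation vector about the tool's x, y, z in units of 5 degrees (1.0 is 5 degrees). A call has 1 to 12 rows; each row is the pose to reach, as a shift and turn from the pose measured when the call began, along the tool's axes at that moment; what a row does not reach only later rows make up. A row lasts 1/8 s, in which the tool goes at most 62.5 mm and 10.7 degrees, less where a joint would pass 70% of its speed; a pose out of reach is approached as far as the arm can. A call with a gripper value outside its range is refused whole. The fingers move at their own pace and stop on an object; "grip_force" is the grip in N (left out, the last holds). Time passes only in rows, so rows that repeat a pose let the fingers close. It gives the time, the measured TCP pose, the force and the opening at its end, in the units of the state.
- r.read_state(): the state, without advancing time (a new reading comes with each control period).
- r.camera(name): name is "scene" or "top"; returns the picture (384x512x3 uint8, blue, green, red); there is no depth.
- r.camera_info(name): a dict with "fx", "fy", "cx", "cy" (pixels), "k1" (the pictures are not rectified: a ray, as slopes to the right and down, at radius r is drawn at 1 + k1 r^2 times it, then the intrinsics apply), "origin" and "rotation" of the camera in the world. Camera axes: x right, y down, z forward; pixel columns grow to the right and rows downward; lengths in m; the calibration is good to about 2 mm. A picture is of the moment at which its call begins. camera_info takes no time and is no camera call.
- r.close_job(): hands the job in, once; it reports no verdict.
The state is a dict: "time": time; "joint_positions": joint angles; "joint_vel": joint speeds; "joint_torque": joint torques, N m; "ee_pos": TCP position; "eef_rot": TCP orientation; "ft_force": force on the tool from outside, world axes, zero at the start; "torque": the same for the moment, N m; "width": finger opening in m.
Only numpy, scipy, OpenCV 4.12 (cv2) and the standard library are available. Lean on these libraries where they do the work, as an engineer would, in place of code of your own. Each camera call takes 0.05 s, during which the arm holds its last target.

TASK

The lid of the sample lock box is shut but not secured: slide its spring-loaded barrel bolt fully across into the strap on the box's end rail, then, without letting it spring back, turn its ball handle down into the keeper notch so that the bolt stays locked, and let go. Work by feel and gently - the keeper is set at a different place each time, and the handle must not be rammed or forced against it. Leave the timer on the lid and the roll of tape beside the box where they are.

Things in the scene. Friction and masses are not known exactly. Their poses are not given: they have to be found in the camera images.
- lock_box: Grey box with aluminium lid, 140 (own x) x 220 (own y) x 85 mm high, fixed to the table. Origin on the table under it, z up; it covers own x -55..+85, y -110..+110, the lid's top is at z 85. The bolt lies along own y on the side away from the robot (own -x). The bolt slides across towards own -y; the handle turns down towards own -x, out over the box's edge.
- bolt_line (a point): Fixed point on the bolt's axis: 30 mm from the box's origin along its -x, 107 mm above the table; axes as the box's. The axis runs along y. Two brackets, no higher than 11 mm above the axis, hold the bolt at y +51 and -48.
- strap (a point): Centre of the U strap on the box's end rail that takes the bolt's tip, 98 mm from bolt_line along the box's -y; its top is 11 mm above the axis.
- keeper_bar (a point): Fixed point level with the top of the keeper bar, steel, 8 mm wide, along y, 20 mm from the axis towards -x, top 8 mm above the axis. It holds the handle up except at its one notch, 12 mm wide, open to below the axis. Behind the notch a stop plate (9 to 17 mm above the axis) stops the upright shank 2 mm past the notch centre. Notch at 34 to 58 mm of bolt travel, not measured: feel for the stop.
- knob (a point): Centre of the steel ball (18 mm) on the handle's end, 60 mm from the bolt axis on a round shank 8 mm thick. 167 mm above the table with the handle upright, 107 mm turned down. It can be pinched from above, fingers on either side along the bolt, and pivots between them, lagging up to 0.15 rad. Its z axis points out along the handle, its y axis along the bolt as the box's y.
- bolt (a joint): Travel of the bolt, m: 0 at rest (box unlocked, where it starts), growing as it slides across towards the box's own -y. A spring drives it back with 4.8 N at 0 and 80 N/m more on the way (about 9 N when across); friction adds 1.5 N. At the keeper's stop the push rises sharply: 5 N more than the spring is plenty; ease back 1 to 3 mm of travel before turning (an arm gives 1 to 2 mm under the spring).
- handle (a joint): Angle of the handle about the bolt, rad: 0 upright, growing as it turns down towards the box's own -x; level and fully down in the notch at 1.57. Resting on the keeper bar outside the notch it stands at about 0.9. It starts between -0.3 and 0.3 and stays where it is left (friction, about 1 N at the ball).
- lab_timer: white digital timer, 66x62x18, lying on the lid (mm); a bystander; origin at the centre of its underside
- autoclave_tape: roll of beige tape, 70 across, 19 high, lying on the table just left of the box (mm); a bystander; origin at the centre of its underside

How it is judged:
By the outcome, as a careful person would: the job done as asked, in the order asked, and still so for the second after the job is handed in, with the robot touching nothing.
It also fails if it takes over 58 s, if anything falls off the work surface, if the arm or the gripper's body presses on something with over 40 N, if the wrist force passes 120 N, or if a joint passes its speed limit or range.

## Working session

There is one attempt and no reset: what is moved stays moved. The work goes in short steps, Python scripts to look and compute and a tool call to move; the robot and the scene stay as the last step left them, time stands still between calls to the robot, and variables do not carry over. Pictures are saved under pics/ and viewed, and the job is handed in when it is done.

Besides the shell and the picture viewer there is one more tool, called after ">>>" by a JSON object that holds its "name" and its "arguments", one argument or row to a line. carry_out: Moves the arm, as the interface text tells. Its arguments: {"type":"object","properties":{"commands":{"type":"array"},"grip_force":{"type":"number"}},"required":["commands"]}

```bash
mkdir -p pics
python3 - <<'E'
from bench import r
import cv2
for n in ("scene","top"):
    cv2.imwrite(f"pics/{n}0.png", r.camera(n)); print(n, r.camera_info(n))
print(r.read_state())
E
```

```text
scene {'fx': 419.35146165760017, 'fy': 419.35146165760017, 'cx': 257.8639910463319, 'cy': 190.7005294157852, 'k1': -0.128107524209046, 'origin': array([ 0.129579  , -0.29448987,  0.69603753]), 'rotation': array([ 0.88931912, -0.22839052,  0.10212762, -0.38277828])}
top {'fx': 460.2609523095891, 'fy': 460.2609523095891, 'cx': 252.835173892013, 'cy': 187.39195779973505, 'k1': -0.182789126870703, 'origin': array([0.300054  , 0.24958127, 0.97042322]), 'rotation': array([ 0.70690811, -0.70186164,  0.05744348, -0.06611672])}
{'time': 0.1, 'joint_positions': array([-1.20856945,  0.33279084, -0.06470958,  1.46082264,  0.02161221,
        1.34990624, -0.0884914 ]), 'joint_vel': array([ 0.00172055, -0.00056488,  0.00023548, -0.00222131,  0.00127353,
       -0.00117119, -0.00112289]), 'joint_torque': array([ 1.90724357e-03, -6.24544144e+01,  2.49236869e-02, -3.90717459e+01,
       -6.13572984e-02,  3.65032721e-02,  7.85493194e-05]), 'ee_pos': array([0.23448441, 0.57893453, 0.18236126]), 'eef_rot': array([ 8.29265391e-01,  5.58854661e-01, -4.91950055e-04,  3.70001886e-04]), 'ft_force': array([-0.71680016, -0.41671323, -0.47585584]), 'torque': array([ 0.02516799, -0.01254146, -0.00294843]), 'width': 0.08682571060707087}
```

View pics/scene0.png

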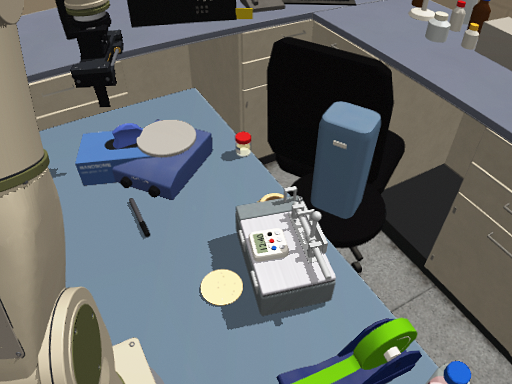

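View pics/top0.png

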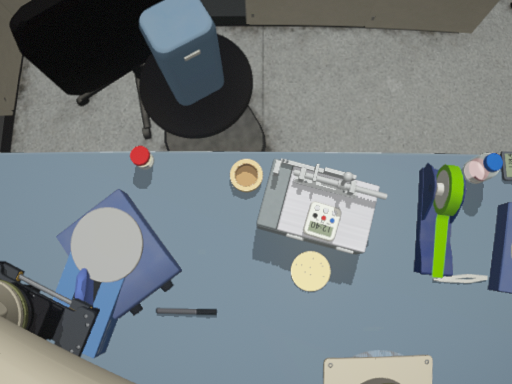

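Run:
```python
import cv2
a=cv2.imread("pics/top0.png")[145:265,225:395]; cv2.imwrite("pics/top0z.png",cv2.resize(a,None,fx=4.7,fy=4.7,interpolation=cv2.INTER_CUBIC))
a=cv2.imread("pics/scene0.png")[175:315,220:350]; cv2.imwrite("pics/scene0z.png",cv2.resize(a,None,fx=4.2,fy=4.2,interpolation=cv2.INTER_CUBIC))
```

```text
(no output)
```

View pics/top0z.png

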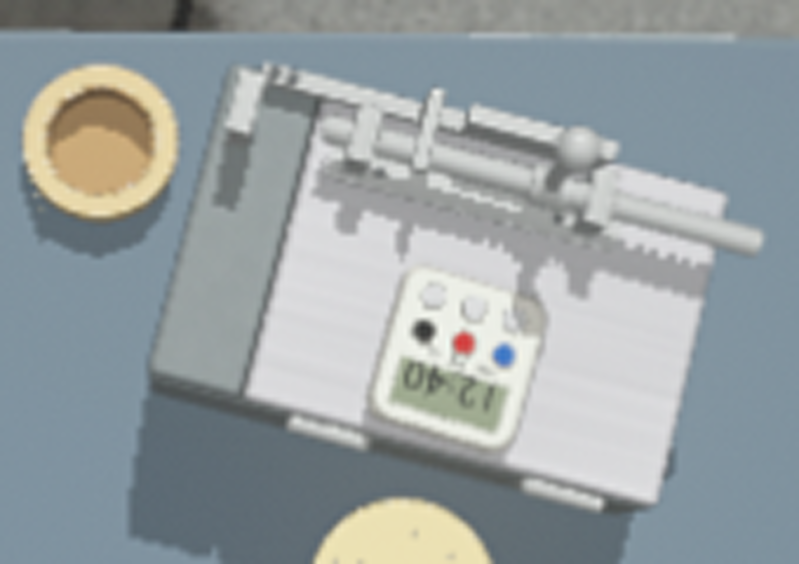

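View pics/scene0z.png

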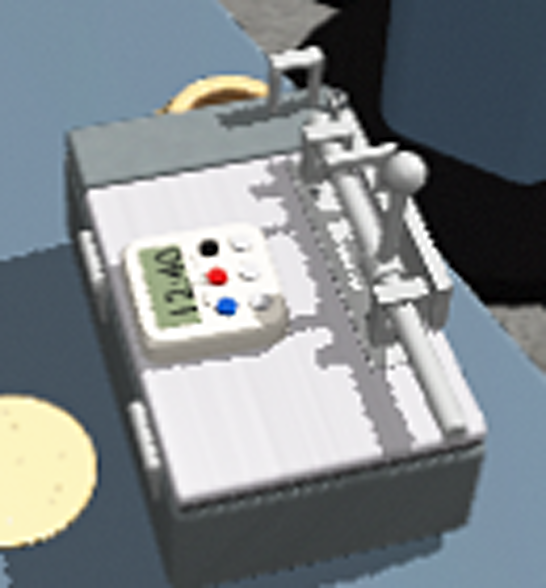

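```bash
cat > h.py <<'E'
import numpy as np, cv2
from scipy.spatial.transform import Rotation as R
from scipy.optimize import least_squares
from bench import r
def proj(n,P):
    c=r.camera_info(n); p=(np.atleast_2d(P)-c["origin"])@R.from_quat(c["rotation"]).as_matrix()
    s=p[:,:2]/p[:,2:]; s=s*(1+c["k1"]*(s**2).sum(1,keepdims=True))
    return s*[c["fx"],c["fy"]]+[c["cx"],c["cy"]]
def b2w(q,P):
    c,s=np.cos(q[2]),np.sin(q[2]); P=np.atleast_2d(P)
    return np.c_[q[0]+c*P[:,0]-s*P[:,1], q[1]+s*P[:,0]+c*P[:,1],P[:,2]]
E
python3 - <<'E'
from h import *
B=lambda *a:np.array(a,float)/1000
top=[(B(85,-110,85),152,370),(B(85,110,85),655,500),(B(-55,110,85),727,195),(B(-30,-48,118),365,130),(B(-30,51,118),603,195),(B(-30,-98,118),243,100)]
sc=[(B(85,110,85),180,500),(B(-55,110,85),483,435),(B(-30,51,118),415,288),(B(-30,-48,118),328,132),(B(-30,-98,118),297,57)]
def z2p(u,v,k,ox,oy): return ((u+.5)/k-.5+ox,(v+.5)/k-.5+oy)
PT=np.array([p for p,*_ in top]);UT=np.array([z2p(u,v,4.7,225,145) for _,u,v in top])
PS=np.array([p for p,*_ in sc]);US=np.array([z2p(u,v,4.2,220,175) for _,u,v in sc])
kt=np.array(z2p(580,147,4.7,225,145));ks=np.array(z2p(405,172,4.2,220,175))
def knob(q): return b2w(q,np.array([-.03-.06*np.sin(q[3]),q[4],.107+.06*np.cos(q[3])]))
def f(q): return np.r_[(proj("top",b2w(q,PT))-UT).ravel(),(proj("scene",b2w(q,PS))-US).ravel(),(proj("top",knob(q))-kt).ravel(),(proj("scene",knob(q))-ks).ravel()]
s=least_squares(f,[.55,.1,np.pi-.2,0,.03],loss="soft_l1")
print(s.x.round(4)); print(f(s.x).reshape(-1,2).round(1)); print(knob(s.x))
np.save("q.npy",s.x)
st=r.read_state(); print(R.from_quat(st["eef_rot"]).as_matrix().round(3))
E
```

```text
[0.4387 0.1286 2.8815 0.0605 0.0305]
[[-2.1  0.7]
 [ 0.9  2.6]
 [ 1.5 -1.4]
 [ 0.   0.2]
 [-0.2 -0.1]
 [ 0.5 -0.2]
 [-1.3  0.5]
 [ 3.6 -0.8]
 [-2.8 -0.2]
 [ 0.8 -1.3]
 [ 0.5 -0.5]
 [-0.4  0.4]
 [ 0.5  0.1]]
[[0.46335627 0.09048865 0.16689011]]
[[ 0.375  0.927 -0.   ]
 [ 0.927 -0.375 -0.001]
 [-0.001  0.    -1.   ]]
```

Run:
```python
from h import *
q=np.load("q.npy")
def L(a,b): return (np.array(a)/1000.,np.array(b)/1000.)
S=[L((-55,-110,85),(85,-110,85)),L((85,-110,85),(85,110,85)),L((85,110,85),(-55,110,85)),L((-55,110,85),(-55,-110,85)),L((-30,-110,107),(-30,110,107)),L((-50,-40,115),(-50,60,115)),L((-45,51,118),(-15,51,118)),L((-45,-48,118),(-15,-48,118)),L((-45,-98,118),(-15,-98,118)),L((-30,30,107),(-33.6,30.5,167))]
for n,(x0,x1,y0,y1,k) in {"top":(225,395,145,265,4.7),"scene":(220,350,175,315,4.2)}.items():
    a=cv2.imread(f"pics/{n}0.png")[y0:y1,x0:x1]; a=cv2.resize(a,None,fx=k,fy=k,interpolation=cv2.INTER_CUBIC)
    for s in S:
        u=(proj(n,b2w(q,np.array(s)))-[x0,y0]+.5)*k
        cv2.line(a,*[tuple(int(v) for v in p) for p in u],(0,0,255),1)
    cv2.imwrite(f"pics/{n}1z.png",a)
# triangulate knob
kt=np.array([225+580.5/4.7-.5,145+147.5/4.7-.5]);ks=np.array([220+405.5/4.2-.5,175+172.5/4.2-.5])
s=least_squares(lambda p:np.r_[proj("top",p)[0]-kt,proj("scene",p)[0]-ks],[.46,.09,.167]);print(s.x,s.fun)
```

```text
[0.46305448 0.09033633 0.16782042] [-0.20098851  0.43655043  0.4526148  -0.10722754]
```

View pics/top1z.png

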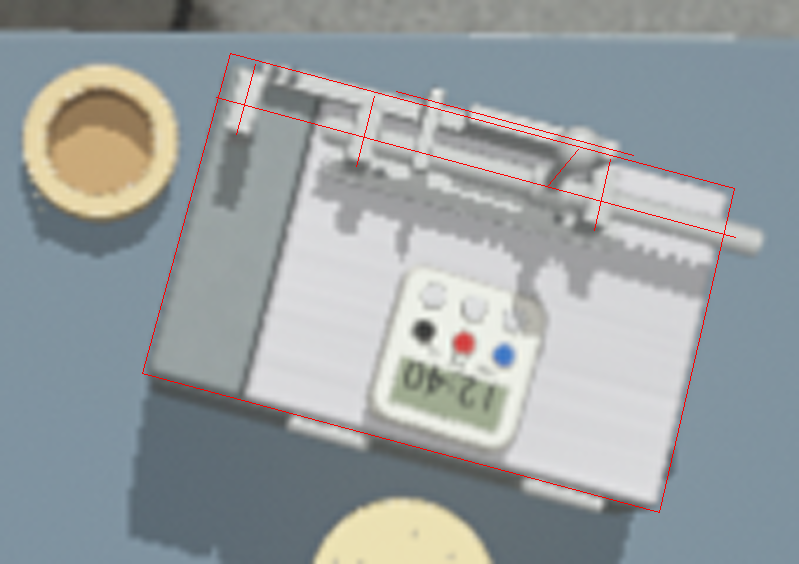

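View pics/scene1z.png

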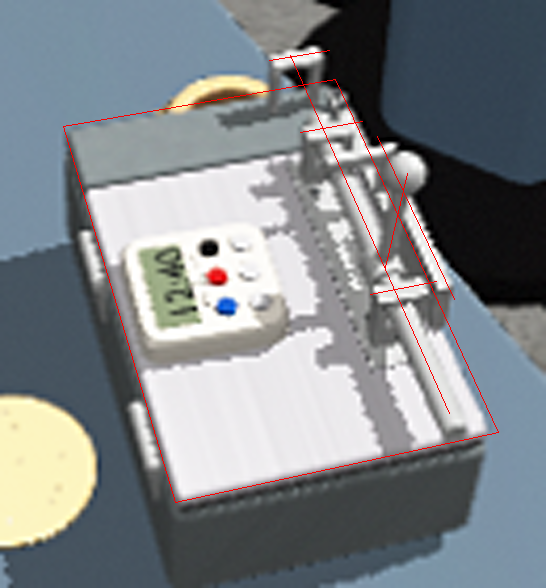

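```bash
cat >> h.py <<'E'
def goal(p,yaw=2.8815):
    st=r.read_state(); M=R.from_quat(st["eef_rot"])
    x=np.array([np.sin(yaw),-np.cos(yaw),0]); z=np.array([0,0,-1.]); G=R.from_matrix(np.c_[x,np.cross(z,x),z])
    d=M.inv().apply(np.array(p)-st["ee_pos"])/.025; t=(M.inv()*G).as_rotvec()/np.radians(5)
    print("t",round(st["time"],2),"shift",d.round(2),"turn",t.round(2),"F",st["ft_force"].round(1), "toolF",M.inv().apply(st["ft_force"]).round(1),"w",round(st["width"],4),"pos",st["ee_pos"].round(4))
E
python3 -c "
from h import *
goal([.463,.090,.25])"
```

```text
t 0.1 shift [-14.7   15.81  -2.69] turn [-0.    0.01 -1.43] F [-0.7 -0.4 -0.5] toolF [-0.7 -0.5  0.5] w 0.0868 pos [0.2345 0.5789 0.1824]
```

>>> {"name": "carry_out", "arguments": {
  "commands": [
    [[0,0,0,-1.5,0,0,0],[0,0,0,-2.7,0,0,0],[0,-1.5,1.6,-2.7,0,0,-0.2],[0,-3,3.2,-2.7,0,0,-0.4],[0,-4.5,4.8,-2.7,0,0,-0.6],[0,-6,6.4,-2.7,0,0,-0.8],[0,-7.5,8,-2.7,0,0,-1],[0,-9,9.7,-2.7,0,0,-1.2],[0,-10.5,11.3,-2.7,0,0,-1.4],[0,-12,12.9,-2.7,0,0,-1.4],[0,-13.5,14.5,-2.7,0,0,-1.4],[0,-14.7,15.8,-2.7,0,0,-1.4]]
  ],
  "grip_force": 15
}}

```text
time: 1.6
ee_pos: [0.4631, 0.0878, 0.2502]
eef_rot: [0.794, 0.608, -0.001, 0.0]
ft_force: [0.6, 0.2, -0.2]
width: 0.0869
```

```bash
python3 -c "
from h import *
goal([.463,.090,.25]); goal([.463,.09,.149])"
```

```text
t 1.6 shift [ 0.08 -0.03  0.01] turn [-0.    0.01 -0.04] F [ 0.6  0.2 -0.2] toolF [0.3 0.6 0.2] w 0.0869 pos [0.4631 0.0878 0.2502]
t 1.6 shift [ 0.09 -0.03  4.05] turn [-0.    0.01 -0.04] F [ 0.6  0.2 -0.2] toolF [0.3 0.6 0.2] w 0.0869 pos [0.4631 0.0878 0.2502]
```

>>> {"name": "carry_out", "arguments": {
  "commands": [
    [[0,0.09,-0.03,1.4,0,0,0],[0,0.09,-0.03,2.8,0,0,0],[0,0.09,-0.03,3.6,0,0,0],[0,0.09,-0.03,4.05,0,0,0],[0,0.09,-0.03,4.05,0,0,0],[150,0.09,-0.03,4.05,0,0,0],[150,0.09,-0.03,4.05,0,0,0],[150,0.09,-0.03,4.05,0,0,0],[150,0.09,-0.03,4.05,0,0,0]]
  ],
  "grip_force": 25
}}

```text
time: 2.72
ee_pos: [0.463, 0.0901, 0.1492]
eef_rot: [0.794, 0.608, -0.0, 0.0]
ft_force: [0.3, 0.7, -0.7]
width: 0.0547
```

Run:
```python
from h import *
goal([.463,.09,.149])
for n,(x0,x1,y0,y1,k) in {"top":(225,395,145,265,4.7),"scene":(220,350,175,315,4.2)}.items():
    a=r.camera(n)[y0:y1,x0:x1]; cv2.imwrite(f"pics/{n}2z.png",cv2.resize(a,None,fx=k,fy=k,interpolation=cv2.INTER_CUBIC))
```

```text
t 2.73 shift [-0.    0.    0.01] turn [ 0.    0.01 -0.04] F [ 0.3  0.7 -0.7] toolF [0.7 0.1 0.7] w 0.0547 pos [0.463  0.0901 0.1492]
```

View pics/scene2z.png

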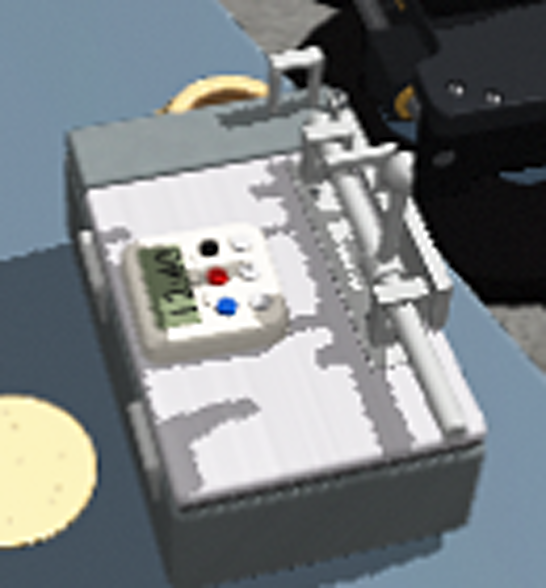

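Run:
```python
from h import *
for n in("top","scene"):
    a=r.camera(n); cv2.imwrite(f"pics/{n}3.png",cv2.resize(a[100:330,150:430],None,fx=2.6,fy=2.6,interpolation=cv2.INTER_CUBIC))
print(proj("scene",[.463,.09,.149]),proj("top",[.463,.09,.149]))
```

```text
[[315.47257171 222.91292062]] [[346.03799133 178.38393722]]
```

View pics/scene3.png

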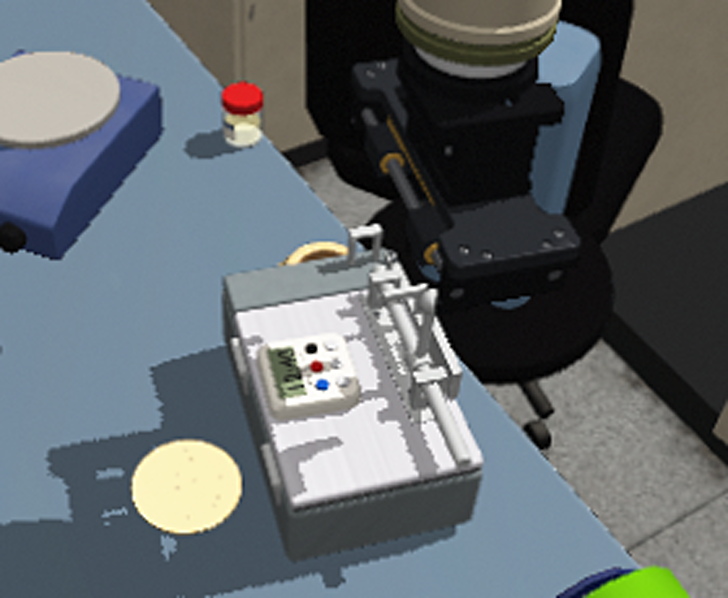

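View pics/top3.png

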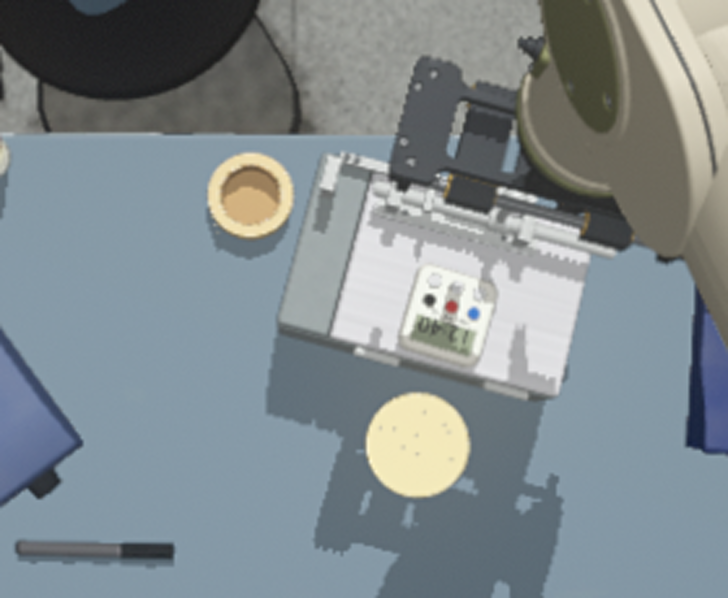

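Run:
```python
from h import *
a=r.camera("scene"); cv2.imwrite("pics/s4.png",cv2.resize(a[150:270,260:380],None,fx=5,fy=5,interpolation=cv2.INTER_CUBIC))
a=r.camera("top"); cv2.imwrite("pics/t4.png",cv2.resize(a[130:230,280:400],None,fx=6,fy=6,interpolation=cv2.INTER_CUBIC))
print(proj("scene",[.2345,.579,.182]), proj("top",[.2345,.579,.182]))
st=r.read_state();M=R.from_quat(st["eef_rot"])
for x in(-.027,.027): 
  for z in (0,-.019,-.07): 
    P=st["ee_pos"]+M.apply([x,0,z]); print(x,z,proj("scene",P),proj("top",P))
```

```text
[[112.26885333 109.44620057]] [[ 69.35113118 301.69696183]]
-0.027 0 [[320.62489549 234.19276318]] [[360.16773793 182.31845623]]
-0.027 -0.019 [[321.87738504 226.82102904]] [[362.44445273 180.35055323]]
-0.027 -0.07 [[325.45288133 205.58631736]] [[369.08279079 174.60405216]]
0.027 0 [[310.43499591 212.19639408]] [[331.80507808 174.56077541]]
0.027 -0.019 [[311.43204832 204.79329293]] [[333.45202665 172.41557253]]
0.027 -0.07 [[314.26504828 183.57150812]] [[338.25771691 166.14919521]]
```

View pics/s4.png

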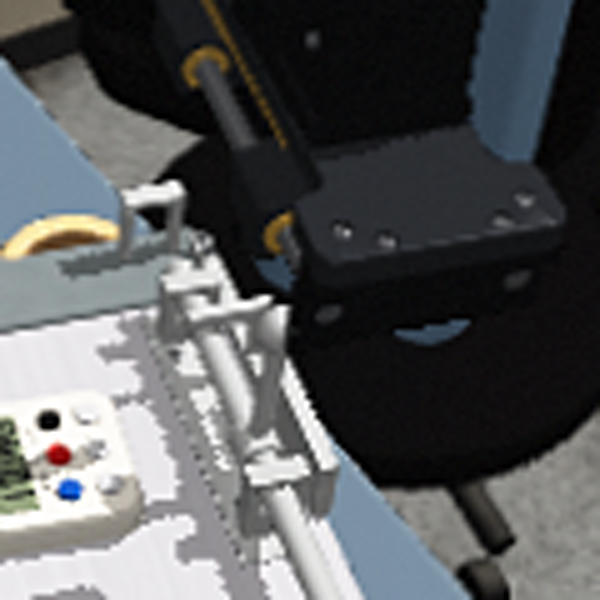

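View pics/t4.png

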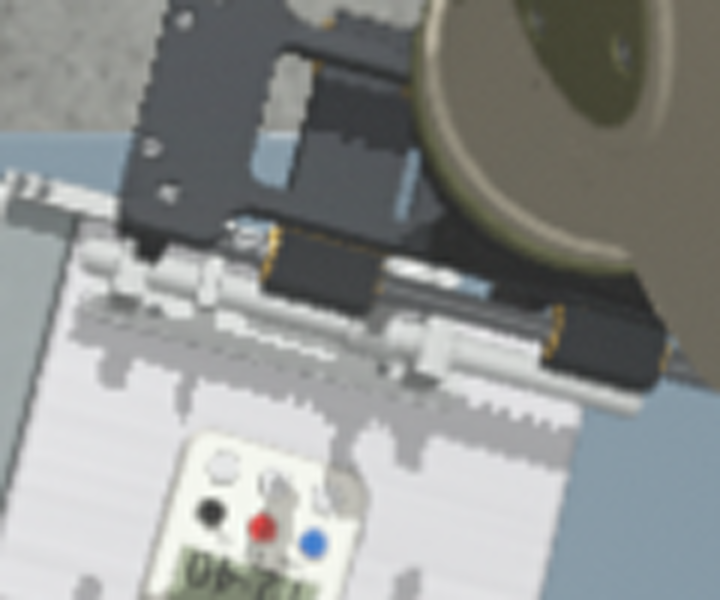

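Run:
```python
from h import *
a=cv2.imread("pics/scene0.png"); a=cv2.resize(a[0:130,40:170],None,fx=4.5,fy=4.5,interpolation=cv2.INTER_CUBIC)
b=cv2.imread("pics/top0.png"); b=cv2.resize(b[250:380,0:130],None,fx=4.5,fy=4.5,interpolation=cv2.INTER_CUBIC)
p0=np.array([.2345,.579,.182]);M=R.from_quat([.829265,.558855,-.00049,.00037])
for x in(-.0434,.0434): 
  for z in (0,-.019,-.07): 
    P=p0+M.apply([x,0,z])
    u=(proj("scene",P)[0]-[40,0])*4.5; v=(proj("top",P)[0]-[0,250])*4.5
    cv2.circle(a,tuple(int(t) for t in u),3,(0,0,255),-1);cv2.circle(b,tuple(int(t) for t in v),3,(0,0,255),-1)
a=cv2.convertScaleAbs(a,alpha=2,beta=20);b=cv2.convertScaleAbs(b,alpha=2,beta=20)
cv2.imwrite("pics/s5.png",a);cv2.imwrite("pics/t5.png",b)
```

```text
(no output)
```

View pics/s5.png

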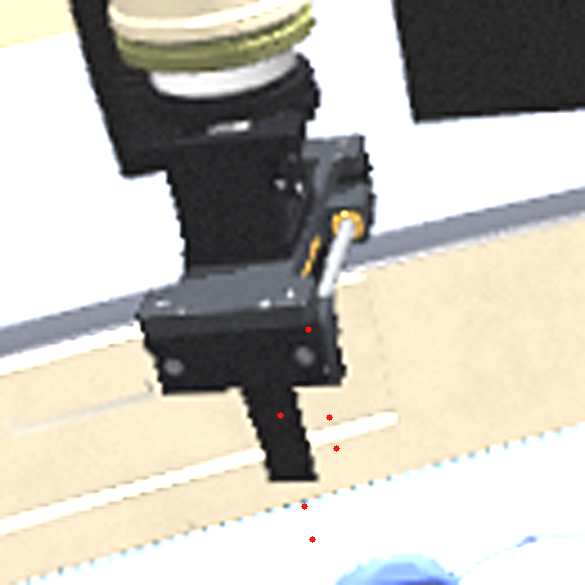

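View pics/t5.png

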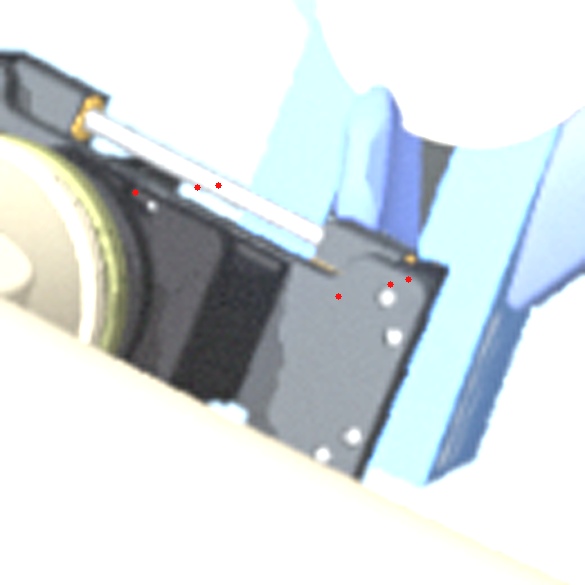

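```bash
cat > wf.py <<'E'
from h import *
def wire(img,n,p0,M,x0,y0,k,w):
    def box(x,y,z):
        C=np.array([[a,b,c] for a in x for b in y for c in z])
        u=(proj(n,p0+M.apply(C))-[x0,y0]+.5)*k
        for i in range(8):
            for j in (1,2,4):
                if not i&j: cv2.line(img,tuple(int(t) for t in u[i]),tuple(int(t) for t in u[i|j]),(0,0,255),1)
    box((-.095,.095),(-.0375,.0375),(-.07,-.10))
    for s in(-1,1): box((s*w/2,s*(w/2+.015)),(-.0095,.0095),(0,-.07))
E
python3 - <<'E'
from wf import *
a=cv2.imread("pics/scene0.png"); a=cv2.convertScaleAbs(cv2.resize(a[0:130,40:170],None,fx=4.5,fy=4.5,interpolation=cv2.INTER_CUBIC),alpha=2,beta=20)
wire(a,"scene",np.array([.2345,.579,.182]),R.from_quat([.829265,.558855,-.00049,.00037]),40,0,4.5,.087)
cv2.imwrite("pics/s6.png",a)
st=r.read_state()
a=r.camera("scene");a=cv2.convertScaleAbs(cv2.resize(a[130:260,260:390],None,fx=4.5,fy=4.5,interpolation=cv2.INTER_CUBIC),alpha=4,beta=20)
wire(a,"scene",st["ee_pos"],R.from_quat(st["eef_rot"]),260,130,4.5,st["width"]);cv2.imwrite("pics/s7.png",a)
E
```

```text
(no output)
```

View pics/s6.png

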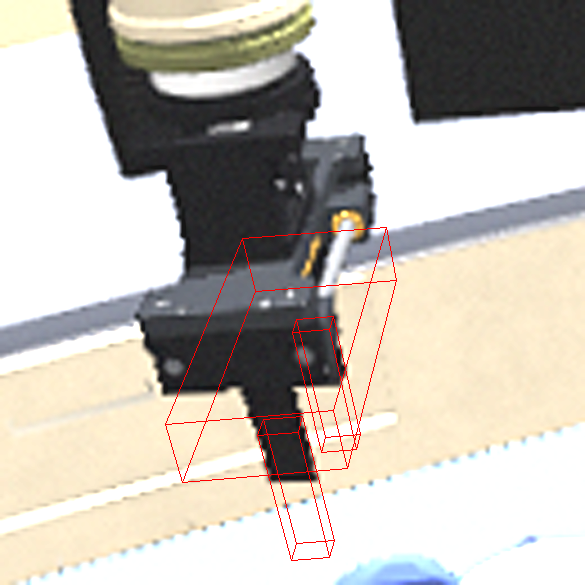

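View pics/s7.png

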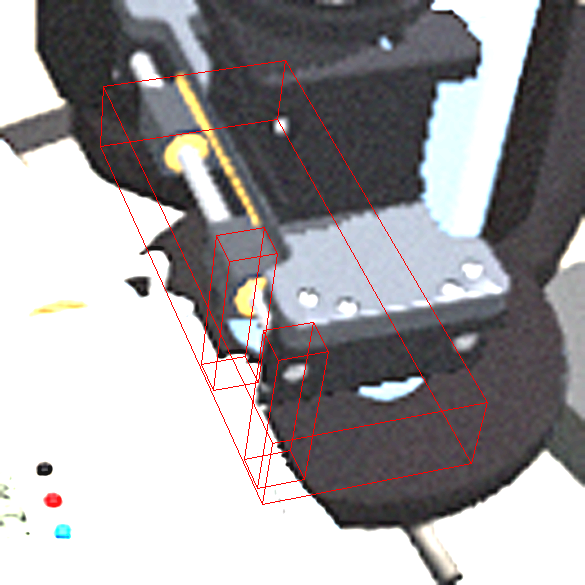

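Run:
```python
from wf import *
st=r.read_state()
a=r.camera("top");a=cv2.convertScaleAbs(cv2.resize(a[90:220,280:410],None,fx=4.5,fy=4.5,interpolation=cv2.INTER_CUBIC),alpha=2,beta=10)
wire(a,"top",st["ee_pos"],R.from_quat(st["eef_rot"]),280,90,4.5,st["width"]);cv2.imwrite("pics/t7.png",a)
```

```text
(no output)
```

View pics/t7.png

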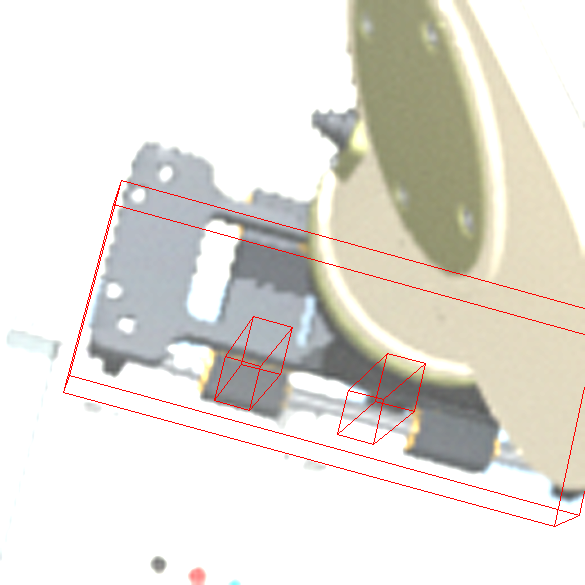

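>>> {"name": "carry_out", "arguments": {
  "commands": [
    [[190,0,0,0,0,0,0],[190,0,0,0,0,0,0],[190,0,0,0,0,0,0],[190,0,0,0,0,0,0]]
  ],
  "grip_force": 5
}}

```text
time: 3.62
ee_pos: [0.4629, 0.0901, 0.149]
eef_rot: [0.794, 0.608, -0.001, 0.0]
ft_force: [0.4, 0.9, -0.3]
width: 0.0223
```

Run:
```python
from wf import *
goal([.463,.09,.149])
st=r.read_state()
for n,x0,y0 in (("scene",260,130),("top",280,90)):
    a=cv2.convertScaleAbs(cv2.resize(r.camera(n)[y0:y0+130,x0:x0+130],None,fx=4.5,fy=4.5,interpolation=cv2.INTER_CUBIC),alpha=1.7,beta=20)
    cv2.imwrite(f"pics/{n}8.png",a)
```

```text
t 3.62 shift [-0.  0. -0.] turn [-0.    0.01 -0.04] F [ 0.4  0.9 -0.3] toolF [1.  0.1 0.3] w 0.0223 pos [0.4629 0.0901 0.149 ]
```

View pics/scene8.png

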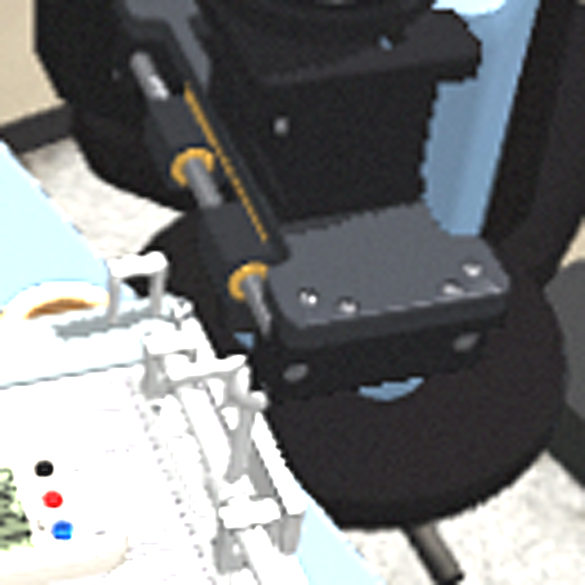

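>>> {"name": "carry_out", "arguments": {
  "commands": [
    [[208,0,0,0,0,0,0],[208,0,0,0,0,0,0],[208,0,0,0,0,0,0]]
  ],
  "grip_force": 5
}}

```text
time: 4.1
ee_pos: [0.4629, 0.09, 0.149]
eef_rot: [0.794, 0.608, -0.001, 0.0]
ft_force: [0.2, -0.3, -0.3]
width: 0.016
```

>>> {"name": "carry_out", "arguments": {
  "commands": [
    [[0,0,0,0,0,0,0],[0,0,0,0,0,0,0],[0,0,0,-1,0,0,0],[0,0,0,-3,0,0,0],[0,0,-2,-3,0,0,0],[0,0,-4,-3,0,0,0],[0,0,-4,-3,0,0,0]]
  ]
}}

```text
time: 4.97
ee_pos: [0.3644, 0.1172, 0.2244]
eef_rot: [0.793, 0.609, 0.0, 0.0]
ft_force: [0.1, -0.9, 0.2]
width: 0.0785
```

Run:
```python
from wf import *
goal([.463,.09,.149])
st=r.read_state()
for n in ("scene","top"):
    c=proj(n,st["ee_pos"])[0]; x0,y0=int(c[0])-65,int(c[1])-80; print(n,x0,y0)
    a=cv2.convertScaleAbs(cv2.resize(r.camera(n)[y0:y0+130,x0:x0+130],None,fx=4.5,fy=4.5,interpolation=cv2.INTER_CUBIC),alpha=1.7,beta=20)
    wire(a,n,st["ee_pos"],R.from_quat(st["eef_rot"]),x0,y0,4.5,st["width"])
    cv2.imwrite(f"pics/{n}9.png",a)
```

```text
t 4.97 shift [-0.04  4.09  3.01] turn [ 0.   -0.   -0.01] F [ 0.1 -0.9  0.2] toolF [-0.9  0.4 -0.2] w 0.0785 pos [0.3644 0.1172 0.2244]
scene 194 121
top 274 148
```

View pics/scene9.png

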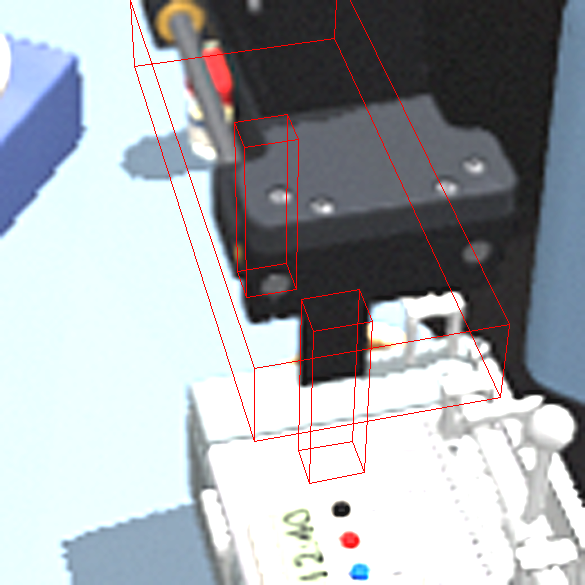

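View pics/top9.png

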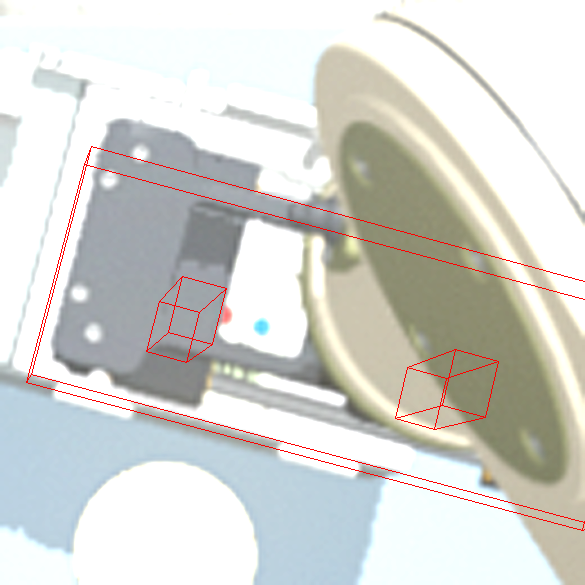

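Run:
```python
from wf import *
obs=[]
M0=R.from_quat([.829265,.558855,-.00049,.00037]);p0=np.array([.2345,.579,.182])
st=r.read_state();M1=R.from_quat(st["eef_rot"]);p1=st["ee_pos"]
def o(p,M,w,x0,y0,L):
    for sy,(u,v) in zip((-1,1),L): obs.append((p,M,np.array([-(w/2+.015),sy*.0095,0]),np.array([(u+.5)/4.5-.5+x0,(v+.5)/4.5-.5+y0])))
o(p0,M0,.0868,40,0,[(270,480),(317,479)])
o(p1,M1,.0785,194,121,[(303,385),(362,378)])
f=lambda d:np.concatenate([proj("scene",p+M.apply(c+d))[0]-u for p,M,c,u in obs])
s=least_squares(f,[0,0,0]);print(s.x.round(4),s.fun.round(1)); J=s.jac; print(np.sqrt(np.diag(np.linalg.inv(J.T@J))))
f2=lambda d:np.r_[f(d),d[:2]/.002*1.]
s=least_squares(f2,[0,0,0]);print(s.x.round(4),s.fun.round(1))
```

```text
[ 0.0094 -0.0019 -0.0376] [ 0.5  0.9 -1.2  0.4  0.5 -0.2 -0.  -0.8]
[0.00269121 0.00088805 0.00240971]
[ 0.0035 -0.002  -0.0423] [-0.5  0.5 -2.1  0.   1.5  0.4  1.1 -0.2  1.8 -1. ]
```

>>> {"name": "carry_out", "arguments": {
  "commands": [
    [[150,0,2,0,0,0,0],[150,0,4.1,0,0,0,0],[150,0,4.1,1,0,0,0],[150,0,4.1,2,0,0,0],[150,0,4.1,3,0,0,0],[150,0,4.1,3.5,0,0,0],[150,0,4.1,4.0,0,0,0],[150,0,4.1,4.0,0,0,0]]
  ]
}}

```text
time: 6.08
ee_pos: [0.4656, 0.0892, 0.1239]
eef_rot: [0.794, 0.608, -0.0, 0.0]
ft_force: [-0.6, 0.1, -0.3]
width: 0.0361
```

>>> {"name": "carry_out", "arguments": {
  "commands": [
    [[205,0,-0.08,0,0,0,0],[205,0,-0.08,0,0,0,0],[205,0,-0.08,0,0,0,0],[205,0,-0.08,0,0,0,0]]
  ]
}}

```text
time: 6.58
ee_pos: [0.4642, 0.0908, 0.1244]
eef_rot: [0.794, 0.608, 0.0, 0.0]
ft_force: [1.8, 4.9, 0.5]
width: 0.0177
```

Run:
```python
from wf import *
goal([.463,.09,.149])
for n,x0,y0 in (("scene",260,150),("top",280,100)):
    a=cv2.convertScaleAbs(cv2.resize(r.camera(n)[y0:y0+130,x0:x0+130],None,fx=4.5,fy=4.5,interpolation=cv2.INTER_CUBIC),alpha=1.2,beta=10)
    cv2.imwrite(f"pics/{n}10.png",a)
```

```text
t 6.58 shift [-0.04 -0.04 -0.98] turn [ 0.01 -0.01 -0.03] F [1.8 4.9 0.5] toolF [ 5.1  0.4 -0.5] w 0.0177 pos [0.4642 0.0908 0.1244]
```

View pics/scene10.png

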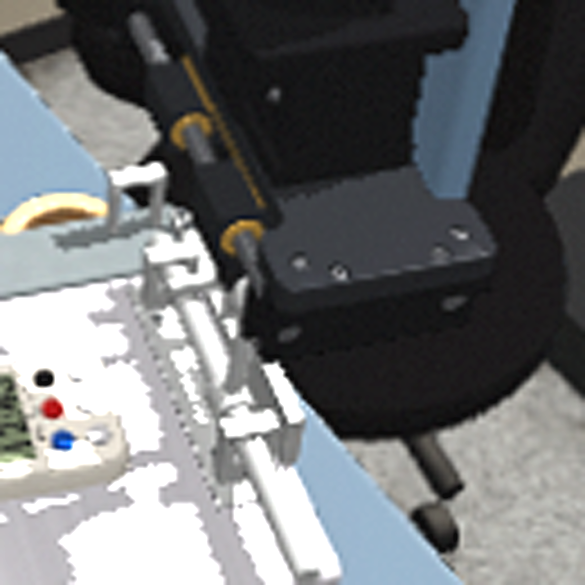

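>>> {"name": "carry_out", "arguments": {
  "commands": [
    [[165,0.03,0,0,0,0,0],[165,0.03,0,0,0,0,0],[165,0.03,0,0.3,0,0,0],[165,0.03,0,0.6,0,0,0],[165,0.03,0,0.6,0,0,0],[205,0.03,0,0.6,0,0,0],[205,0.03,0,0.6,0,0,0],[205,0.03,0,0.6,0,0,0]]
  ],
  "grip_force": 5
}}

```text
time: 7.68
ee_pos: [0.4645, 0.0915, 0.1096]
eef_rot: [0.794, 0.608, 0.001, 0.0]
ft_force: [-0.1, -0.3, 0.2]
width: 0.0182
```

Run:
```python
from wf import *
goal([.463,.09,.149])
```

```text
t 7.67 shift [-0.07 -0.04 -1.58] turn [ 0.01 -0.01 -0.03] F [-0.1 -0.3  0.2] toolF [-0.3  0.  -0.2] w 0.0182 pos [0.4645 0.0915 0.1096]
```

>>> {"name": "carry_out", "arguments": {
  "commands": [
    [[215,0,0,0,0,0,0],[215,0,0,0,0,0,0],[215,0.2,0,0,0,0,0],[215,0.4,0,0,0,0,0],[215,0.6,0,0,0,0,0],[215,0.8,0,0,0,0,0],[215,1.0,0,0,0,0,0],[215,1.15,0,0,0,0,0],[215,1.15,0,0,0,0,0]]
  ],
  "grip_force": 30
}}

```text
time: 8.8
ee_pos: [0.4718, 0.118, 0.1095]
eef_rot: [0.794, 0.608, -0.0, 0.001]
ft_force: [-1.7, -5.4, 2.6]
width: 0.0158
```

Run:
```python
from wf import *
goal([.4645,.0915,.1096])
```

```text
t 8.8 shift [-1.1  -0.01 -0.  ] turn [ 0.01  0.02 -0.04] F [-1.7 -5.4  2.6] toolF [-5.7 -0.2 -2.6] w 0.0158 pos [0.4718 0.118  0.1095]
```

Run:
```python
from wf import *
for n,x0,y0 in (("scene",250,160),("top",280,120)):
    a=cv2.convertScaleAbs(cv2.resize(r.camera(n)[y0:y0+110,x0:x0+110],None,fx=5.2,fy=5.2,interpolation=cv2.INTER_CUBIC),alpha=1.2,beta=10)
    cv2.imwrite(f"pics/{n}11.png",a)
```

```text
(no output)
```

View pics/scene11.png

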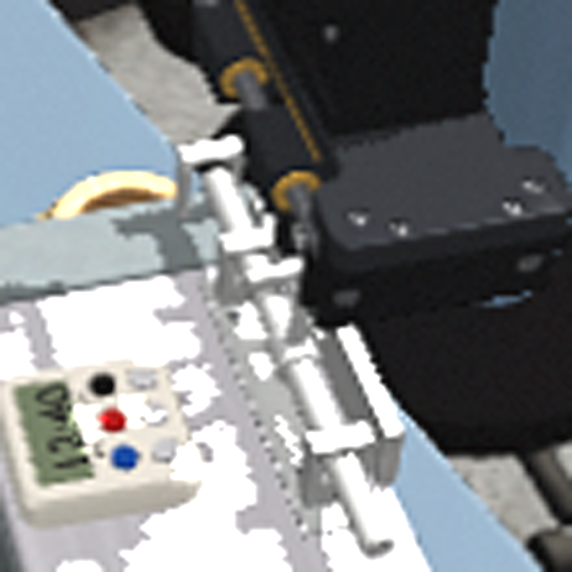

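View pics/top11.png

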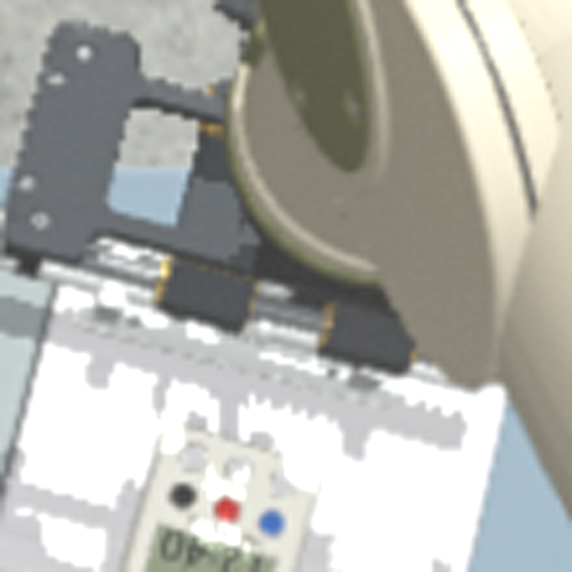

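>>> {"name": "carry_out", "arguments": {
  "commands": [
    [[215,0.1,0,0,0,0,0],[215,0.2,0,0,0,0,0],[215,0.24,0,0,0,0,0],[215,0.28,0,0,0,0,0]]
  ],
  "grip_force": 22
}}

```text
time: 9.4
ee_pos: [0.4734, 0.1228, 0.1094]
eef_rot: [0.794, 0.607, -0.001, 0.001]
ft_force: [-3.2, -8.2, 4.0]
width: 0.0163
```

```bash
cat > m.py <<'E'
from h import *
goal([.4645,.0915,.1096])
E
python3 m.py
```

```text
t 9.4 shift [-1.3  -0.02 -0.  ] turn [ 0.    0.04 -0.06] F [-3.2 -8.2  4. ] toolF [-8.8 -0.9 -4. ] w 0.0163 pos [0.4734 0.1228 0.1094]
```

>>> {"name": "carry_out", "arguments": {
  "commands": [
    [[215,0.06,0,0,0,0,0],[215,0.1,0,0,0,0,0],[215,0.14,0,0,0,0,0],[215,0.14,0,0,0,0,0]]
  ]
}}

```text
time: 9.9
ee_pos: [0.4742, 0.1243, 0.1094]
eef_rot: [0.795, 0.607, -0.002, 0.002]
ft_force: [-2.6, -7.3, 3.1]
width: 0.0162
```

```bash
python3 m.py
```

```text
t 9.9 shift [-1.37 -0.03  0.  ] turn [-0.    0.07 -0.08] F [-2.6 -7.3  3.1] toolF [-7.7 -0.6 -3. ] w 0.0162 pos [0.4742 0.1243 0.1094]
```

>>> {"name": "carry_out", "arguments": {
  "commands": [
    [[215,0.08,0,0,0,0,0],[215,0.12,0,0,0,0,0],[215,0.16,0,0,0,0,0],[215,0.16,0,0,0,0,0]]
  ]
}}

```text
time: 10.4
ee_pos: [0.4751, 0.1263, 0.1094]
eef_rot: [0.795, 0.606, -0.003, 0.002]
ft_force: [-2.8, -9.3, 4.6]
width: 0.0162
```

```bash
python3 m.py
```

```text
t 10.4 shift [-1.45 -0.04  0.  ] turn [-0.   0.1 -0.1] F [-2.8 -9.3  4.6] toolF [-9.7 -0.3 -4.5] w 0.0162 pos [0.4751 0.1263 0.1094]
```

>>> {"name": "carry_out", "arguments": {
  "commands": [
    [[215,0.08,0,0,0,0.1,-0.1],[215,0.12,0,0,0,0.1,-0.1],[215,0.16,0,0,0,0.1,-0.1],[215,0.18,0,0,0,0.1,-0.1]]
  ]
}}

```text
time: 10.9
ee_pos: [0.476, 0.1285, 0.1093]
eef_rot: [0.793, 0.609, -0.001, 0.0]
ft_force: [-3.1, -8.2, 4.9]
width: 0.0163
```

```bash
python3 m.py
```

```text
t 10.9 shift [-1.55 -0.06 -0.01] turn [-0.01  0.03 -0.02] F [-3.1 -8.2  4.9] toolF [-8.7 -0.9 -4.9] w 0.0163 pos [0.476  0.1285 0.1093]
```

>>> {"name": "carry_out", "arguments": {
  "commands": [
    [[215,0.08,-0.02,0,0,0,0],[215,0.12,-0.02,0,0,0,0],[215,0.16,-0.02,0,0,0,0],[215,0.18,-0.02,0,0,0,0]]
  ]
}}

```text
time: 11.4
ee_pos: [0.4766, 0.1308, 0.1093]
eef_rot: [0.794, 0.608, -0.002, 0.001]
ft_force: [-3.3, -10.2, 4.4]
width: 0.0163
```

```bash
python3 m.py
```

```text
t 11.4 shift [-1.64 -0.06 -0.  ] turn [-0.01  0.06 -0.04] F [ -3.3 -10.2   4.4] toolF [-10.7  -0.5  -4.4] w 0.0163 pos [0.4766 0.1308 0.1093]
```

>>> {"name": "carry_out", "arguments": {
  "commands": [
    [[215,0.08,-0.02,0,0,0,0],[215,0.12,-0.02,0,0,0,0],[215,0.14,-0.02,0,0,0,0],[215,0.14,-0.02,0,0,0,0]]
  ]
}}

```text
time: 11.9
ee_pos: [0.4769, 0.1322, 0.1093]
eef_rot: [0.794, 0.607, -0.003, 0.002]
ft_force: [-2.0, -9.1, 4.7]
width: 0.0164
```

```bash
python3 m.py
```

```text
t 11.9 shift [-1.7  -0.05  0.  ] turn [-0.02  0.09 -0.06] F [-2.  -9.1  4.7] toolF [-9.4  0.5 -4.6] w 0.0164 pos [0.4769 0.1322 0.1093]
```

>>> {"name": "carry_out", "arguments": {
  "commands": [
    [[215,0.08,0,0,0,0.08,-0.05],[215,0.12,0,0,0,0.08,-0.05],[215,0.16,0,0,0,0.08,-0.05],[215,0.18,0,0,0,0.08,-0.05]]
  ]
}}

```text
time: 12.4
ee_pos: [0.4779, 0.1343, 0.1093]
eef_rot: [0.794, 0.608, -0.002, 0.0]
ft_force: [-3.2, -9.9, 4.8]
width: 0.0161
```

```bash
python3 m.py
```

```text
t 12.4 shift [-1.79 -0.07 -0.01] turn [-0.02  0.04 -0.03] F [-3.2 -9.9  4.8] toolF [-10.4  -0.5  -4.8] w 0.0161 pos [0.4779 0.1343 0.1093]
```

>>> {"name": "carry_out", "arguments": {
  "commands": [
    [[215,0.08,-0.02,0,0,0.03,0],[215,0.12,-0.02,0,0,0.03,0],[215,0.16,-0.02,0,0,0.03,0],[215,0.16,-0.02,0,0,0.03,0]]
  ]
}}

```text
time: 12.9
ee_pos: [0.4783, 0.1361, 0.1093]
eef_rot: [0.794, 0.608, -0.002, 0.0]
ft_force: [-3.2, -10.0, 4.6]
width: 0.0163
```

```bash
python3 m.py
```

```text
t 12.9 shift [-1.87 -0.07 -0.01] turn [-0.03  0.04 -0.05] F [ -3.2 -10.    4.6] toolF [-10.5  -0.5  -4.5] w 0.0163 pos [0.4783 0.1361 0.1093]
```

Travel ≈46.7 mm, no stop yet; continuing.

>>> {"name": "carry_out", "arguments": {
  "commands": [
    [[215,0.08,-0.02,0,0,0.03,0],[215,0.12,-0.02,0,0,0.03,0],[215,0.16,-0.02,0,0,0.03,0],[215,0.16,-0.02,0,0,0.03,0]]
  ]
}}

```text
time: 13.4
ee_pos: [0.4786, 0.1368, 0.1093]
eef_rot: [0.795, 0.607, -0.003, 0.0]
ft_force: [-3.0, -13.0, 7.3]
width: 0.0161
```

```bash
python3 m.py
```

```text
t 13.4 shift [-1.9  -0.07 -0.  ] turn [-0.03  0.06 -0.08] F [ -3.  -13.    7.3] toolF [-13.3   0.5  -7.3] w 0.0161 pos [0.4786 0.1368 0.1093]
```

>>> {"name": "carry_out", "arguments": {
  "commands": [
    [[215,0.04,0,0,0,0.06,-0.05],[215,0.0,0,0,0,0.06,-0.05],[215,-0.02,0,0,0,0.06,-0.05],[215,-0.02,0,0,0,0.06,-0.05]]
  ]
}}

```text
time: 13.9
ee_pos: [0.4785, 0.1347, 0.1093]
eef_rot: [0.794, 0.608, -0.002, -0.001]
ft_force: [-0.6, -6.4, 3.4]
width: 0.0163
```

```bash
python3 m.py
```

```text
t 13.9 shift [-1.81 -0.09 -0.01] turn [-0.03  0.02 -0.05] F [-0.6 -6.4  3.4] toolF [-6.4  1.1 -3.4] w 0.0163 pos [0.4785 0.1347 0.1093]
```

>>> {"name": "carry_out", "arguments": {
  "commands": [
    [[215,0.06,0.24,0.04,0,0,-0.04],[215,0.06,0.47,0.1,0,0,-0.04],[215,0.06,0.69,0.18,0,0,-0.04],[215,0.06,0.91,0.28,0,0,-0.04],[215,0.06,1.12,0.41,0,0,-0.04],[215,0.06,1.31,0.55,0,0,-0.04],[215,0.06,1.31,0.55,0,0,-0.04]]
  ]
}}

```text
time: 14.78
ee_pos: [0.5103, 0.1256, 0.0949]
eef_rot: [0.793, 0.609, -0.003, -0.0]
ft_force: [-1.4, -7.1, 0.3]
width: 0.0161
```

```bash
python3 m.py
```

```text
t 14.78 shift [-1.79 -1.42 -0.58] turn [-0.04  0.05 -0.02] F [-1.4 -7.1  0.3] toolF [-7.2  0.5 -0.3] w 0.0161 pos [0.5103 0.1256 0.0949]
```

>>> {"name": "carry_out", "arguments": {
  "commands": [
    [[215,0.06,0.08,0.07,0,0.03,0],[215,0.06,0.16,0.15,0,0.03,0],[215,0.06,0.23,0.22,0,0.03,0],[215,0.06,0.29,0.29,0,0.03,0],[215,0.06,0.34,0.36,0,0.03,0],[215,0.06,0.37,0.4,0,0.03,0]]
  ]
}}

```text
time: 15.52
ee_pos: [0.5194, 0.1228, 0.0846]
eef_rot: [0.794, 0.608, -0.003, -0.0]
ft_force: [-2.6, -6.8, 3.0]
width: 0.016
```

```bash
python3 m.py
```

```text
t 15.53 shift [-1.79 -1.8  -0.98] turn [-0.04  0.04 -0.04] F [-2.6 -6.8  3. ] toolF [-7.3 -0.8 -3. ] w 0.016 pos [0.5194 0.1228 0.0846]
```

>>> {"name": "carry_out", "arguments": {
  "commands": [
    [[215,0.06,0.05,0.06,0,0,0],[215,0.06,0.1,0.14,0,0,0],[215,0.06,0.14,0.21,0,0,0],[215,0.06,0.14,0.21,0,0,0]]
  ]
}}

```text
time: 16.02
ee_pos: [0.523, 0.1215, 0.0789]
eef_rot: [0.794, 0.607, -0.004, 0.0]
ft_force: [-1.8, -6.5, 0.2]
width: 0.0159
```

```bash
python3 m.py
```

```text
t 16.02 shift [-1.78 -1.95 -1.21] turn [-0.05  0.07 -0.06] F [-1.8 -6.5  0.2] toolF [-6.7 -0.  -0.1] w 0.0159 pos [0.523  0.1215 0.0789]
```

>>> {"name": "carry_out", "arguments": {
  "commands": [
    [[215,0.07,0.06,0.1,0,0.05,0],[215,0.07,0.11,0.21,0,0.05,0],[215,0.07,0.15,0.32,0,0.05,0],[215,0.07,0.19,0.43,0,0.05,0],[215,0.07,0.22,0.54,0,0.05,0],[215,0.07,0.25,0.66,0,0.05,0],[215,0.07,0.25,0.66,0,0.05,0]]
  ]
}}

```text
time: 16.9
ee_pos: [0.5299, 0.1194, 0.0623]
eef_rot: [0.795, 0.607, -0.003, -0.0]
ft_force: [0.8, -7.6, 0.0]
width: 0.0156
```

```bash
python3 m.py
```

```text
t 16.9 shift [-1.77 -2.24 -1.88] turn [-0.04  0.05 -0.08] F [ 0.8 -7.6  0. ] toolF [-7.1  2.7 -0. ] w 0.0156 pos [0.5299 0.1194 0.0623]
```

>>> {"name": "carry_out", "arguments": {
  "commands": [
    [[215,0.07,0.03,0.12,0,0.04,-0.05],[215,0.07,0.05,0.24,0,0.04,-0.05],[215,0.07,0.06,0.36,0,0.04,-0.05],[215,0.07,0.06,0.48,0,0.04,-0.05],[215,0.07,0.06,0.53,0,0.04,-0.05],[215,0.07,0.06,0.53,0,0.04,-0.05]]
  ]
}}

```text
time: 17.65
ee_pos: [0.532, 0.1186, 0.0487]
eef_rot: [0.794, 0.608, -0.002, -0.0]
ft_force: [0.8, -7.6, 0.6]
width: 0.0161
```

```bash
python3 m.py
```

```text
t 17.65 shift [-1.76 -2.33 -2.42] turn [-0.03  0.03 -0.05] F [ 0.8 -7.6  0.6] toolF [-7.2  2.7 -0.6] w 0.0161 pos [0.532  0.1186 0.0487]
```

>>> {"name": "carry_out", "arguments": {
  "commands": [
    [[215,0.07,0,0.06,0,0,0],[215,0.07,0,0.12,0,0,0],[215,0.07,0,0.12,0,0,0]]
  ]
}}

```text
time: 18.02
ee_pos: [0.5321, 0.1184, 0.0452]
eef_rot: [0.794, 0.607, -0.003, 0.0]
ft_force: [-1.5, -6.0, -0.1]
width: 0.0158
```

```bash
python3 m.py
python3 - <<'E'
from h import *
for n,x0,y0 in (("scene",250,160),("top",270,120)):
    a=cv2.convertScaleAbs(cv2.resize(r.camera(n)[y0:y0+110,x0:x0+110],None,fx=5.2,fy=5.2,interpolation=cv2.INTER_CUBIC),alpha=1,beta=0)
    cv2.imwrite(f"pics/{n}12.png",a)
E
```

```text
t 18.02 shift [-1.76 -2.33 -2.56] turn [-0.04  0.06 -0.06] F [-1.5 -6.  -0.1] toolF [-6.1  0.1  0.2] w 0.0158 pos [0.5321 0.1184 0.0452]
```

View pics/scene12.png

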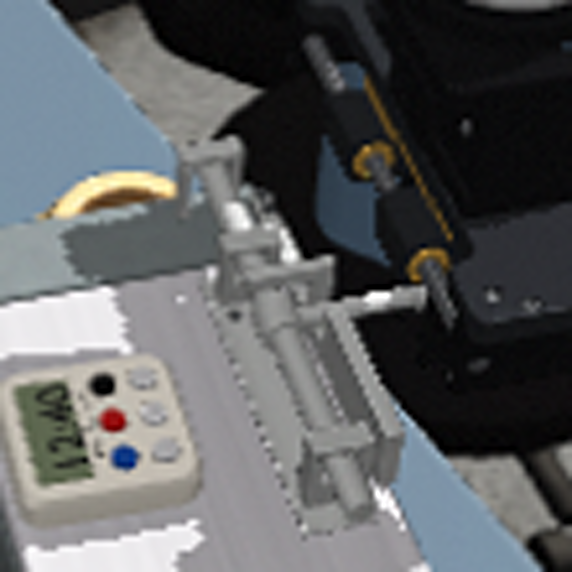

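View pics/top12.png

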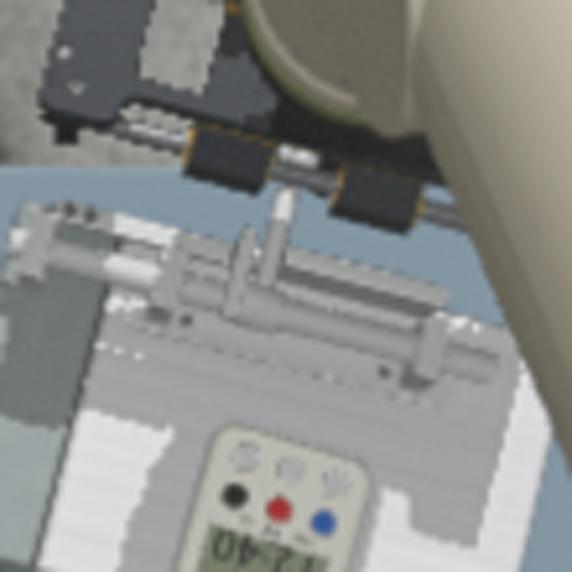

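>>> {"name": "carry_out", "arguments": {
  "commands": [
    [[215,0.07,0,0.06,0,0.05,-0.05],[215,0.07,0,0.12,0,0.05,-0.05],[215,0.07,0,0.16,0,0.05,-0.05],[215,0.07,0,0.16,0,0.05,-0.05]]
  ]
}}

```text
time: 18.62
ee_pos: [0.5322, 0.1184, 0.0416]
eef_rot: [0.794, 0.608, -0.002, -0.001]
ft_force: [-4.6, -7.2, 8.7]
width: 0.0151
```

```bash
python3 m.py
```

```text
t 18.62 shift [-1.75 -2.35 -2.71] turn [-0.05  0.03 -0.03] F [-4.6 -7.2  8.7] toolF [-8.2 -2.7 -8.7] w 0.0151 pos [0.5322 0.1184 0.0416]
```

>>> {"name": "carry_out", "arguments": {
  "commands": [
    [[215,0.03,0,-0.05,0,0,0],[215,0,0,-0.1,0,0,0],[215,-0.05,0,-0.1,0,0,0],[215,-0.1,0,-0.1,0,0,0],[215,-0.12,0,-0.1,0,0,0],[215,-0.12,0,-0.1,0,0,0]]
  ]
}}

```text
time: 19.38
ee_pos: [0.532, 0.1174, 0.0444]
eef_rot: [0.793, 0.609, -0.001, -0.001]
ft_force: [1.8, 5.5, -2.5]
width: 0.0154
```

```bash
python3 m.py
```

```text
t 19.38 shift [-1.7  -2.35 -2.6 ] turn [-0.04  0.   -0.01] F [ 1.8  5.5 -2.5] toolF [5.8 0.4 2.5] w 0.0154 pos [0.532  0.1174 0.0444]
```

>>> {"name": "carry_out", "arguments": {
  "commands": [
    [[215,0.02,0,0,0,0,0],[100,0.02,0,0,0,0,0],[100,0.02,0,0,0,0,0],[100,0.02,0,0,0,0,0],[100,0.02,0,0,0,0,0]]
  ]
}}

```text
time: 20.0
ee_pos: [0.5322, 0.1179, 0.0444]
eef_rot: [0.793, 0.609, -0.001, -0.001]
ft_force: [-0.1, -0.2, 0.5]
width: 0.0471
```

```bash
python3 m.py
```

```text
t 20.0 shift [-1.72 -2.35 -2.6 ] turn [-0.04  0.   -0.01] F [-0.1 -0.2  0.5] toolF [-0.2 -0.1 -0.5] w 0.0471 pos [0.5322 0.1179 0.0444]
```

Free, no residual force. Rise straight up and move aside to look.

>>> {"name": "carry_out", "arguments": {
  "commands": [
    [[100,0,0,-0.5,0,0,0],[100,0,0,-1.5,0,0,0],[100,0,0,-3,0,0,0],[100,0,0,-5,0,0,0],[100,0,0,-7,0,0,0],[100,0,-2,-7,0,0,0],[100,0,-4,-7,0,0,0],[100,2,-6,-7,0,0,0],[100,4,-6,-7,0,0,0],[100,6,-6,-7,0,0,0],[100,8,-6,-7,0,0,0],[100,8,-6,-7,0,0,0]]
  ]
}}

```text
time: 21.5
ee_pos: [0.4386, 0.3531, 0.2195]
eef_rot: [0.792, 0.611, -0.001, -0.001]
ft_force: [0.3, -1.3, -0.0]
width: 0.0528
```

```bash
python3 m.py
python3 - <<'E'
from h import *
for n,x0,y0 in (("scene",220,160),("top",225,135)):
    a=cv2.resize(r.camera(n)[y0:y0+150,x0:x0+170],None,fx=3.9,fy=3.9,interpolation=cv2.INTER_CUBIC)
    cv2.imwrite(f"pics/{n}13.png",a)
E
```

```text
t 21.5 shift [-9.85  3.68  4.39] turn [-0.04  0.01  0.04] F [ 0.3 -1.3 -0. ] toolF [-1.2  0.6  0. ] w 0.0528 pos [0.4386 0.3531 0.2195]
```

View pics/scene13.png

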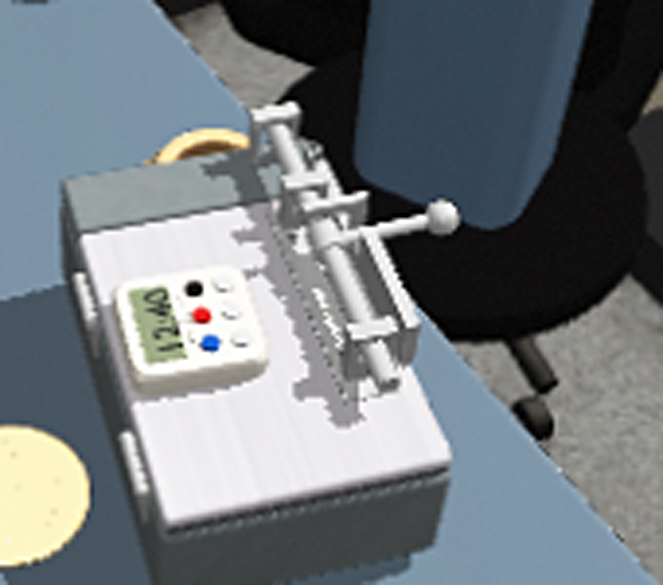

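View pics/top13.png

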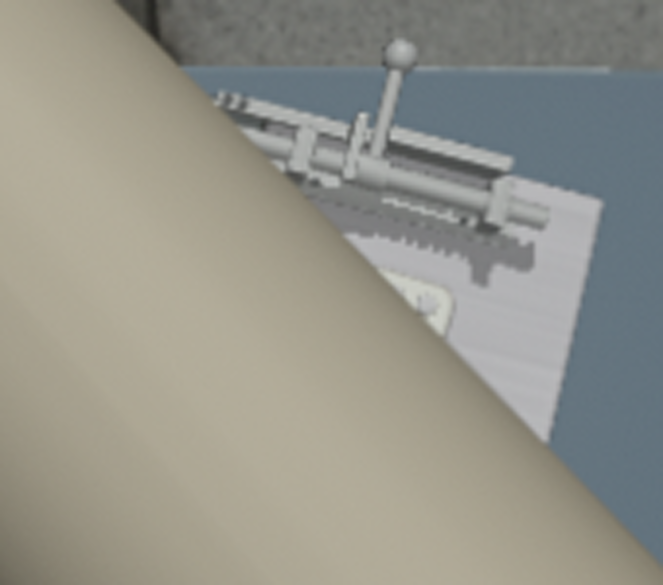

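Run:
```python
from h import *
kt=np.array([225+400.5/3.9-.5,135+54.5/3.9-.5]);ks=np.array([220+441.5/3.9-.5,160+218.5/3.9-.5])
s=least_squares(lambda p:np.r_[proj("top",p)[0]-kt,proj("scene",p)[0]-ks],[.5,.1,.12]);q=np.load("q.npy")
c,t=np.cos(q[2]),np.sin(q[2]);d=s.x[:2]-q[:2]
print(s.x,s.fun.round(2),"own",c*d[0]+t*d[1],-t*d[0]+c*d[1],"start own y",q[4])
```

```text
[0.52886201 0.11777308 0.1088584 ] [-0.22  0.47  0.5  -0.13] own -0.08991747805270527 -0.012750784170202818 start own y 0.030459395795097172
```

Run:
```python
from bench import r
print(r.close_job())
```

```text
the job is handed in; nothing more can be done
None
```

The bolt is locked, and I handed the job in at about 21.6 s with the robot clear of everything.

- **Slide:** I pinched the ball and slid the bolt across in small steps. The stop came at about 47.5 mm of travel, where the push rose to roughly 13 N, about 3 N more than the spring and friction. I then eased back 2 mm.
- **Turn:** The handle went down through the notch with almost no resistance. I felt the end of its turn at about 9 N.
- **Latch:** When I eased off the push, the force reversed to about 6 N the other way. This shows the keeper, not the gripper, was holding the bolt. I then opened the gripper.

**Last checks:** After letting go, the knob measured 109 mm above the table (107 expected) and 90 mm out from the box's origin, which is level. Bolt travel was about 43 mm, held against the notch wall. In the last scene picture the bolt's tip sits in the strap, and the timer and tape appear where they were; I did not measure their positions, and the arm hid the tape in the top view.

**What disagreed:**
- **Fingertip height:** The reported TCP was about 40 mm lower than the fingertips in the pictures. The first pinch closed on nothing above the ball, so I lowered the tool until I felt the grip.
- **Finger opening:** It read about 16 mm on the 18 mm ball at the higher grip force.
- **Lid corners:** Some were 2–3 pixels off my fit of the box.

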